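Feed the long ebony blank through the dust flap

ROBOT

A 7-joint arm with a two-finger parallel gripper is mounted at the origin on the work surface. World frame = base frame: x ahead of the robot, y to its left, z up, the work surface at z = 0. Lengths are in mm, angles in rad, forces in N, time in s.
With the tool pointing down it reaches from about 400 to 875 mm from the base axis. Payload 4.4 kg.
Tool frame: the origin (TCP) lies between the finger pads; the fingertips stand 19 mm ahead of it and the grasp point (between the pads) is the TCP (arm.tcp_to_tips is the distance from the TCP to the fingertips, in mm); z points along the fingers, y is the line along which they close (so a half turn about z gives the same grasp; the last joint's range is limited). The gripper opens to 85 mm and grips with 20 to 120 N. Pads are 22 mm wide; open, the fingers measure 114 mm over their backs; the gripper's body (76 mm by 85 mm) begins 54 mm behind the grasp point. The pads swing forward as they close: fully open they stand 13 mm farther back than shut.
Start: joints at [1.093, 0.628, 0.038, 1.517, -0.027, 0.996, -0.02], TCP at [260.196, -595.664, 250.313] pointing down, gripper open.
Joint ranges: [-3.06, 3.06], [-0.37, 2.12], [-1.25, 1.32], [0.18, 2.47], [-1.1, 4.24], [0.23, 1.98], [-2.94, 2.94]. Speed limits (rad/s): [2.57, 2.57, 3.14, 3.14, 3.14, 3.14, 3.14].

INTERFACE

Orientations are given as a 3x3 rotation matrix whose columns are the frame's x, y, z axes.
In Python, from plant import arm, solver, cams, ticket gives the robot as it stands. Calls block until the motion is done:
- arm.move_to(position, orientation): joint-space move of the TCP to a pose.
- arm.move_straight(position, attitude=None, feed=150, f_stop=None): straight line of the TCP; attitude=None keeps the orientation; feed is the mean speed in mm/s. With f_stop (N) it stops when the force on the tool has changed by that much, and returns True; else False.
- arm.set_joints(angles): joint-space move.
- arm.gripper_to(opening, strength=None): finger opening in mm; strength is the grip in N (None keeps the last); returns when the fingers have stopped.
- arm.pause(seconds).
- solver.ik(position, orientation): joint angles nearest the present ones, or None.
- arm.sense(): the state.
- cams.get_image(name): name is "side" or "top"; returns (picture, depth): 480x640x3 uint8, red, green, blue; 480x640 float32, mm along the optical axis (not along the pixel's ray), 0 where there is no reading.
- cams.camera_model(name): a dict with "fx", "fy", "cx", "cy" (pixels), "D" ([k1, k2, p1, p2, k3] as OpenCV has them; the pictures are not rectified), "R" (3x3) and "t" (3): a world point X has camera coordinates R X + t. Camera axes: x right, y down, z forward; pixel columns grow to the right and rows downward; lengths in mm; the calibration is good to about 2 mm. A picture is of the moment at which its call begins. camera_model takes no time and is no camera call.
A pose or a line that the arm cannot do raises arm.Unreachable and nothing moves.
- ticket.finish_job(): hands the job in; it is judged then, once.
The state is a dict: "t": time; "joint_pos": joint angles; "dq": joint speeds; "joint_efforts": joint torques, N m; "tool_pos": TCP position; "tool_rot": TCP orientation; "contact_force": force on the tool from outside, world axes, zero at the start; "torque": the same for the moment, N m; "grip_width": finger opening in mm; "grasp_force": force on a finger pad.
Only numpy, scipy, OpenCV 4.12 (cv2) and the standard library are available. Lean on these libraries where they do the work, as an engineer would, in place of code of your own. Each camera call takes 0.05 s, during which the arm holds its last target. There are 200 camera calls.

TASK

Two dark wooden blanks lie in the two lanes of the feed board, each in front of its own hanging flap. With the fingertips, gently push the longer blank along its lane and through its flap until it lies wholly behind the flap, then draw the fingers back out so that the flap drops fully shut behind it. Only push: do not pinch, lift or tip the blank, and leave the shorter blank and the other things on the bench where they are.

Things in the scene. Friction and masses are not known exactly. Their poses are not given: they have to be found in the camera images.
- feeder: Fixed plywood feed board, sizes in mm: 330 long (x -150 to 180), 360 wide, 12 thick, with three upright posts. Origin: underside of the board, midway between its two lanes, in the vertical plane of the hanging flaps. x: feed direction, away from the robot (within 0.35 rad of straight ahead); y left; z up. Behind the posts an open-topped tray, end wall at x 172, 30 high.
- lane_left (a point): Point on the floor of the left lane right under its shut flap (feeder x 0, y +84, z 12). The straight lane runs along feeder x, 56 wide between rails 8 thick and 12 high that go from feeder x -145 to 165, straight on past the posts.
- lane_right (a point): The same point of the like right lane (feeder x 0, y -84, z 12).
- post_top (a point): Top of the middle post (feeder x 0, y 0, z 174). Three posts, 20 deep (x) and 12 wide, stand at feeder y -168, 0 and 168; the two openings between them are each 156 wide and open at the top: nothing crosses above.
- flap_left (a joint): Aluminium flap in the left opening, like a swing: panel 148 wide, 4 thick, its top a rolled 12 thick edge, on two thin arms that hang from pins in the posts at feeder x 0, z 162. Lower edge 26 above the lane floor, 124 below the pins; rolled edge 104 below them. 70 g. 0 rad = shut; opens only away from the robot (feeder +x), to 1.4. Opens with under 1 N; let go, falls shut in 1 s.
- flap_right (a joint): The same for the like flap over the right lane (feeder y -84). Both: the flap's edge rides on the passing blank some 40 mm beyond the post plane, so it drops off only once the rear end of the blank is farther in than that; it then leans on the fingers until they are drawn out.
- long_blank: The longer blank: loose dark wooden bar, 76 long (x), 40 wide (y), 32 high, about 110 g, lying along one of the lanes in front of the flap; which lane varies. Origin: centre of its underside; its x axis lies along the feed direction.
- short_blank: The shorter blank, of the same wood and section: 48 long, 40 wide, 32 high, in the other lane. To be left alone. Origin: centre of its underside.
- jar: Bystander: jar, radius 30, 75 high, left of the feed board. Origin at the centre of its foot.
- spool: Bystander: grey thread spool, radius 26, 55 high, left of the feed board. Origin at the centre of its foot.
- thumb_plane: Bystander: small brass plane, 62 x 24, about 30 high, right of the feed board. Origin at the centre of its underside.
- glue: Bystander: glue bottle, radius 20, 100 high, right of the feed board. Origin at the centre of its foot.
- hammer: Bystander: hammer lying on the right part of the bench.
- screwdriver: Bystander: screwdriver lying on the left part of the bench.
- brush: Bystander: brush lying on the left part of the bench.
There are look-alikes about, which are no part of the job. What is shaped like the long_blank but purple or red is not meant.

How it is judged (in metres and radians):
On the way, in this order (a step that is already met when the one before it is completed fails the run):
1. the flap in front of the longer blank is pushed open (((value of joint flap_left above 0.12 rad and y of long_blank in the frame of feeder between 0.072 and 0.096 m) or (value of joint flap_right above 0.12 rad and y of long_blank in the frame of feeder between -0.096 and -0.072 m))).
2. the longer blank lies wholly behind its flap (x of long_blank in the frame of feeder above 0.041 m), for 0.1 s.
At the end, for the whole second after the job is handed in: The longer blank lies flat and at rest on the floor of its lane, its rear end at least 3 mm beyond the plane of the flap, and both flaps hang shut (within 0.06 rad) (x of long_blank in the frame of feeder above 0.041 m and (y of long_blank in the frame of feeder between 0.072 and 0.096 m or y of long_blank in the frame of feeder between -0.096 and -0.072 m) and z of long_blank in the frame of feeder below 0.018 m and angle between long_blank's own z axis and vertical below 0.1 rad and value of joint each of flap_left, flap_right below 0.06 rad and linear speed of long_blank below 0.02 m/s); the robot touches nothing.
It fails at once if the longer blank is lifted (more than 12 mm) or tipped (z of long_blank in the frame of feeder above 0.024 m or angle between long_blank's own z axis and vertical above 0.35 rad).
It fails at once if the longer blank is squeezed or rammed (over 25 N) (contact force between the fingers and long_blank above 25 N).
It fails at once if the shorter blank is moved (more than 15 mm) (distance of short_blank from where it was at the start of the episode above 0.015 m).
It fails at once if another thing on the bench is moved (more than 20 mm) (distance of any of jar, spool, thumb_plane, glue, hammer, screwdriver, brush from where it was at the start of the episode above 0.02 m).
It also fails if it takes over 48 s, if anything falls off the work surface, if the arm or the gripper's body presses on something with over 40 N, if the wrist force passes 120 N, or if a joint passes its speed limit or range.

## Working session

There is one attempt and no reset: what is moved stays moved. The work goes in short steps, each a Python script; the robot and the scene stay as the last script left them, time stands still between calls to the robot, and variables do not carry over. Pictures are saved under pics/ and viewed, at most 10 in all, crops included, and the job is handed in when it is done.

```bash
mkdir -p pics; python3 - <<'E'
from plant import arm,solver,cams,ticket
import cv2,numpy as np
for n in("top","side"):
    im,d=cams.get_image(n); cv2.imwrite(f"pics/{n}0.png",im[:,:,::-1]); np.savez(f"pics/{n}0.npz",im=im,d=d)
    m=cams.camera_model(n); R=np.array(m["R"]); print(n,m["fx"],m["cx"],m["cy"],m["D"],(-R.T@np.array(m["t"])).round(),R.round(2).tolist())
print(arm.sense()["t"])
E
```

```text
top 434.37417700945616 324.2871242173525 241.00023905523742 [-0.02085327  0.          0.          0.          0.        ] [ 465.  -23. 1467.] [[-0.01, -1.0, -0.01], [-1.0, 0.01, -0.09], [0.09, 0.01, -1.0]]
side 483.6312035332124 329.27848855794474 253.00415519239596 [0.02790773 0.         0.         0.         0.        ] [ 110.  710. 1079.] [[-0.84, -0.54, 0.01], [-0.41, 0.63, -0.66], [0.35, -0.56, -0.75]]
0.1
```

View pics/top0.png

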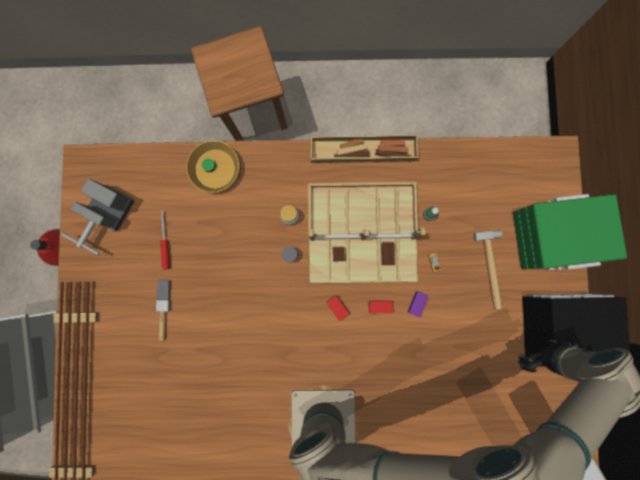

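View pics/side0.png

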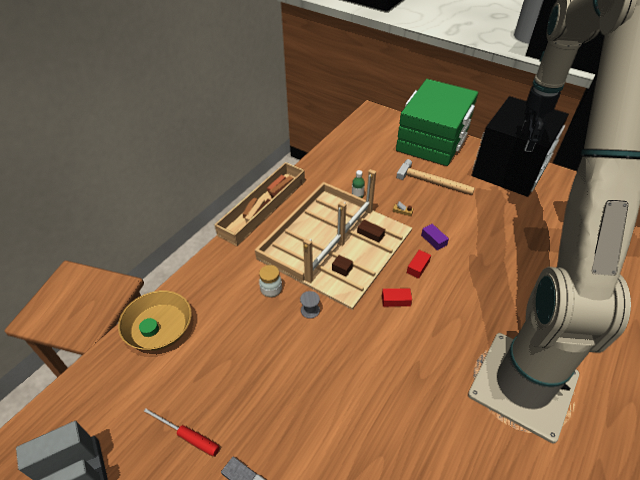

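Top view: the dark blanks are at (339,254), short, and (388,253), long, in the right lane. Look-alikes are red at (338,307) and (381,307), and purple at (418,304). The dark bar at (388,253) is the one I choose. Next I measure the board and blanks and take a close crop.

```bash
cat > h.py <<'E'
import numpy as np,cv2
from plant import arm,solver,cams,ticket
def ray(n,uv,z):
    m=cams.camera_model(n);R=np.array(m["R"]);t=np.array(m["t"]).ravel()
    K=np.array([[m["fx"],0,m["cx"]],[0,m["fy"],m["cy"]],[0,0,1]])
    p=cv2.undistortPoints(np.array(uv,float).reshape(-1,1,2),K,np.array(m["D"])).reshape(-1,2)
    d=np.c_[p,np.ones(len(p))]@R; c=-R.T@t
    return c+d*((z-c[2])/d[:,2])[:,None]
def dark(n,im,roi):
    x0,y0,x1,y1=roi
    k=np.zeros(im.shape[:2],np.uint8); k[y0:y1,x0:x1]=(im[y0:y1,x0:x1].max(2)<85)
    cs,_=cv2.findContours(k,cv2.RETR_EXTERNAL,cv2.CHAIN_APPROX_NONE)
    return sorted([c for c in cs if cv2.contourArea(c)>40],key=cv2.contourArea)[::-1]
E
python3 - <<'E'
from h import *
im=np.load("pics/top0.npz")["im"];d=np.load("pics/top0.npz")["d"]
for c in dark("top",im,(312,240,414,280)):
    P=ray("top",c.reshape(-1,2),44)[:,:2]; r=cv2.minAreaRect(P.astype(np.float32))
    print("dark",cv2.boundingRect(c),np.round(r[0],1),np.round(r[1],1),r[2])
hsv=cv2.cvtColor(im,cv2.COLOR_RGB2HSV)
print("board/table/hsv",hsv[270,350],hsv[295,350],hsv[270,300])
b=((hsv[:,:,2]>185)&(hsv[:,:,1]<130)).astype(np.uint8); b[:,:300]=0;b[:,425:]=0;b[:175]=0;b[290:]=0
# side edges and front edge of the board below post line
def rng(x):return (x.min(),x.max()) if len(x) else None
L=[];Rr=[]
for v in range(244,278,3):
    x=np.where(b[v])[0]; L.append((x.min()-.5,v));Rr.append((x.max()+.5,v))
F=[(u,np.where(b[:,u])[0].max()+.5) for u in range(316,412,6)]
for nm,S in(("L",L),("R",Rr),("F",F)):
    P=ray("top",S,12)[:,:2]; l=cv2.fitLine(P.astype(np.float32),cv2.DIST_HUBER,0,.01,.01).ravel()
    print(nm,l.round(3),np.abs((P-l[2:])@[-l[1],l[0]]).max().round(1))
side=np.load("pics/side0.npz")["im"]
a=cv2.resize(im[170:290,295:430],None,fx=5,fy=5,interpolation=cv2.INTER_CUBIC)
cv2.imwrite("pics/c1.png",a[:,:,::-1])
s=cv2.resize(side[165:310,250:420],None,fx=4,fy=4,interpolation=cv2.INTER_CUBIC)
cv2.imwrite("pics/c2.png",s[:,:,::-1])
E
```

```text
board/table/hsv [ 22  83 185] [ 13 142 147] [ 13 143 157]
L [1.00000e+00 2.60000e-02 5.29348e+02 3.55500e+01] 1.9
R [ 1.00000e+00 -1.50000e-02  5.18370e+02 -3.16813e+02] 2.2
F [ 1.10000e-02 -1.00000e+00  4.59349e+02 -1.24068e+02] 8.0
```

View pics/c1.png

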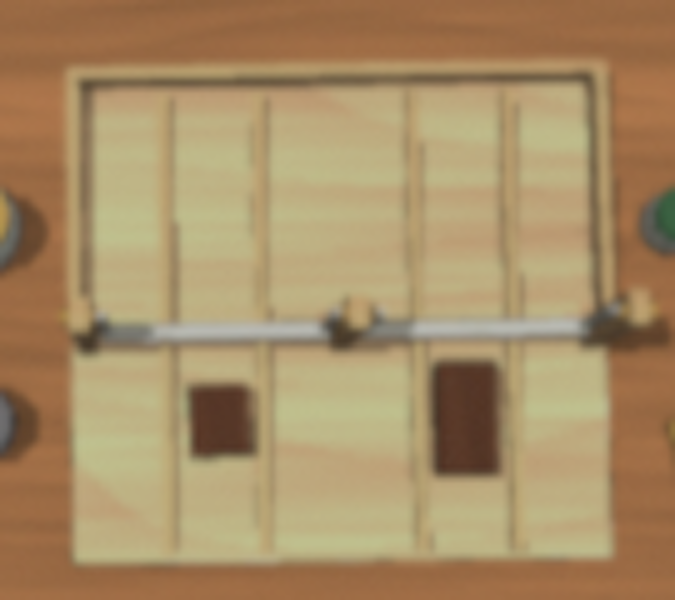

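View pics/c2.png

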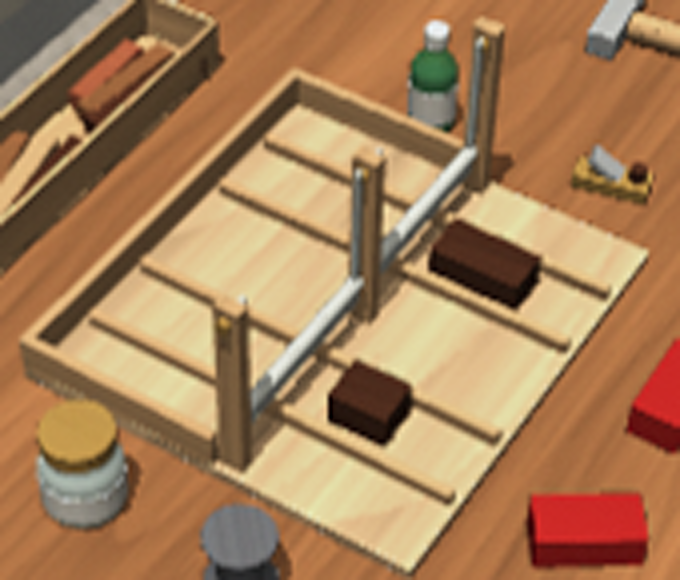

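The crops confirm the choice: the longer dark bar is in the right lane, at top-crop (466,418) and side-crop (485,262). The short one is in the left lane at (222,420). My dark threshold was too low, so I'll measure with a looser one.

```bash
sed -i 's/<85)/<T)/; s/def dark(n,im,roi)/def dark(n,im,roi,T=118)/' h.py; python3 - <<'E'
from h import *
im=np.load("pics/top0.npz")["im"];d=np.load("pics/top0.npz")["d"]
print(im[253,388],im[254,339],d[253,388],arm.tcp_to_tips)
for c in dark("top",im,(325,241,402,275)):
    P=ray("top",c.reshape(-1,2),44)[:,:2]; r=cv2.minAreaRect(P.astype(np.float32))
    print("dark",cv2.boundingRect(c),np.round(r[0],1),np.round(r[1],1),r[2],P.min(0),P.max(0))
g=lambda *p:[(295+(u+.5)/5-.5,170+(v+.5)/5-.5) for u,v in p]
print("front corners",ray("top",g((73,562),(612,557)),12).round(1).tolist())
print("tray back corners",ray("top",g((66,66),(607,62)),42).round(1).tolist())
print("right lane rails front",ray("top",g((424,548),(516,548)),24).round(1).tolist())
s=lambda *p:[(250+(u+.5)/4-.5,165+(v+.5)/4-.5) for u,v in p]
print("side front corners",ray("side",s((412,570),(648,254)),12).round(1).tolist())
print("side blank top: rear-left,rear-right,front-l, front-r",ray("side",s((523,290),(540,262),(432,257),(458,224)),44).round(1).tolist())
print("post top mid",ray("side",s((369,157),),174).round(1), ray("top",g((358,306),),174).round(1))
E
```

```text
[85 54 38] [86 55 39] 1418.9093 19.0
dark (381, 242, 14, 23) [ 548.  -219.9] [42.7 72.6] 88.57810974121094 [ 511.62902613 -241.94587417] [ 584.27123838 -198.44332344]
dark (333, 247, 13, 14) [548.5 -60.8] [39.4 42.7] 89.19033813476562 [526.92152662 -80.45299862] [570.07849427 -40.90433428]
front corners [[456.5, 39.3, 12.0], [454.9, -320.2, 12.0]]
tray back corners [[786.2, 39.3, 42.0], [783.5, -321.3, 42.0]]
right lane rails front [[462.7, -193.6, 24.0], [461.8, -254.4, 24.0]]
side front corners [[454.8, 37.4, 12.0], [454.9, -317.8, 12.0]]
side blank top: rear-left,rear-right,front-l, front-r [[505.1, -202.7, 44.0], [508.4, -235.0, 44.0], [578.5, -195.1, 44.0], [579.8, -236.3, 44.0]]
post top mid [[ 604.7 -140.4  174. ]] [[ 607.8 -139.9  174. ]]
```

```bash
python3 - <<'E'
from h import *
s=arm.sense(); print(np.round(s["tool_rot"],2).tolist())
c,q=1.0,-0.004
R=np.array([[1,-q,0],[-q*-1,-1,0],[0,0,-1]]).astype(float); R=np.array([[1,q,0],[q,-1,0],[0,0,-1]])
if np.array(s["tool_rot"])[1,1]>0 : R=R@np.diag([-1,-1,1])
arm.gripper_to(0,20)
arm.move_to([474,-222.5,260],R); print(arm.sense()["tool_pos"],arm.sense()["t"])
print(arm.move_straight([474,-222.5,80],feed=120,f_stop=8), arm.move_straight([474,-222.5,40],feed=50,f_stop=6))
s=arm.sense();print(s["tool_pos"],s["contact_force"],s["grip_width"],s["t"])
out=[]
for n,roi in(("side",(165,310,250,420)),("top",(170,290,295,430))):
    im,_=cams.get_image(n);a,b,e,f=roi
    out.append(cv2.resize(im[a:b,e:f],(400,400),interpolation=cv2.INTER_CUBIC))
cv2.imwrite("pics/c3.png",np.hstack(out)[:,:,::-1])
E
```

```text
[[0.92, 0.4, -0.0], [0.4, -0.92, 0.0], [0.0, -0.0, -1.0]]
[ 473.76075514 -223.78321815  260.08801526] 2.45
False False
[ 474.12189312 -222.60471237   40.13390939] [ 0.63080054 -0.07932305 -0.69832803] 0.10216100367334559 5.05
```

View pics/c3.png

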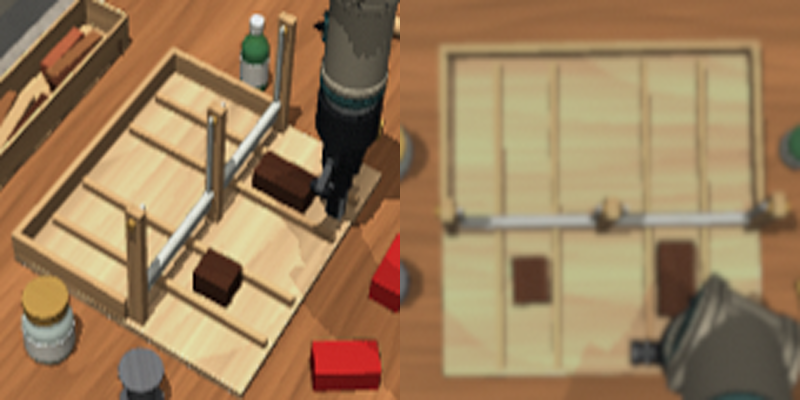

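The fingers are behind the long blank, with the knuckles inside the opening's width. I start pushing, guarded by force.

```bash
python3 - <<'E'
from h import *
for x in (505,540,590,625,652):
    y=-223-0.004*(x-474)
    r=arm.move_straight([x,y,40],feed=30,f_stop=8); s=arm.sense()
    print(x,r,s["tool_pos"].round(1) if hasattr(s["tool_pos"],"round") else s["tool_pos"],np.round(s["contact_force"],2),s["t"])
    if r: break
out=[]
for n,roi in(("side",(165,310,250,420)),("top",(170,290,295,430))):
    im,_=cams.get_image(n);a,b,e,f=roi
    out.append(cv2.resize(im[a:b,e:f],(400,400),interpolation=cv2.INTER_CUBIC))
cv2.imwrite("pics/c4.png",np.hstack(out)[:,:,::-1])
E
```

```text
505 False [ 505.  -223.2   40. ] [-0.47 -1.03 -0.14] 6.3333
540 False [ 540.2 -223.3   40.1] [ 0.25  0.54 -0.3 ] 7.65
590 False [ 590.  -223.5   40. ] [-0.46  0.33 -1.06] 9.4667
625 False [ 625.1 -223.6   40. ] [-0.34 -0.27 -0.64] 10.7833
652 True [ 647.4 -223.6   39.9] [-2.4   1.03  2.26] 11.5167
```

View pics/c4.png

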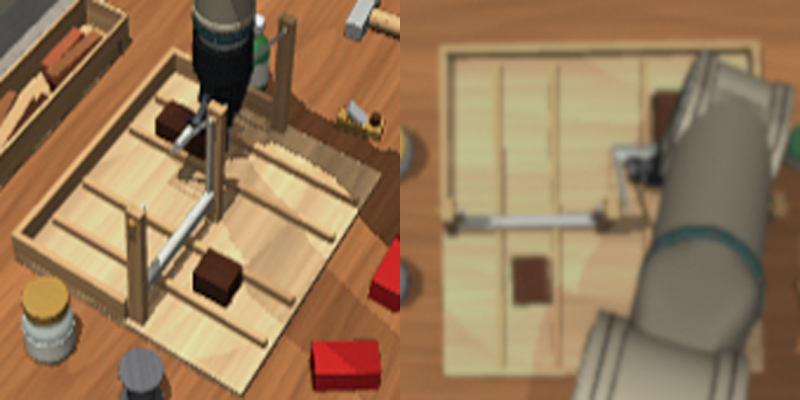

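The blank is well in. Its front edge shows at right-crop row 92, and the flap leans on the gripper. I check the blank's position, then draw back.

```bash
python3 - <<'E'
from h import *
print(ray("top",[(295+665*1-400*1 and 295+265*.3375,170+92*.3)],44).round(1))
def log(t,r):
    s=arm.sense(); print(t,r,np.round(s["tool_pos"],1),np.round(s["contact_force"],2),round(s["t"],2))
for x in (630,600,560,510,474):
    r=arm.move_straight([x,-223-0.004*(x-474),40],feed=35,f_stop=8); log(x,r)
    if r: break
out=[]
for n,roi in(("side",(165,310,250,420)),("top",(170,290,295,430))):
    im,_=cams.get_image(n);a,b,e,f=roi
    out.append(cv2.resize(im[a:b,e:f],(400,400),interpolation=cv2.INTER_CUBIC))
cv2.imwrite("pics/c5.png",np.hstack(out)[:,:,::-1])
E
```

```text
[[ 732.  -214.5   44. ]]
630 False [ 630.1 -223.7   40.1] [-0.32  0.12  0.32] 12.23
600 False [ 600.4 -223.5   40.1] [ 0.46  0.19 -0.86] 13.24
560 False [ 560.4 -223.3   40. ] [-0.14  0.16 -0.05] 14.53
510 False [ 510.3 -223.1   40. ] [-0.22  0.25  0.25] 16.11
474 False [ 474.4 -223.    40. ] [ 0.16 -0.7  -0.03] 17.28
```

View pics/c5.png

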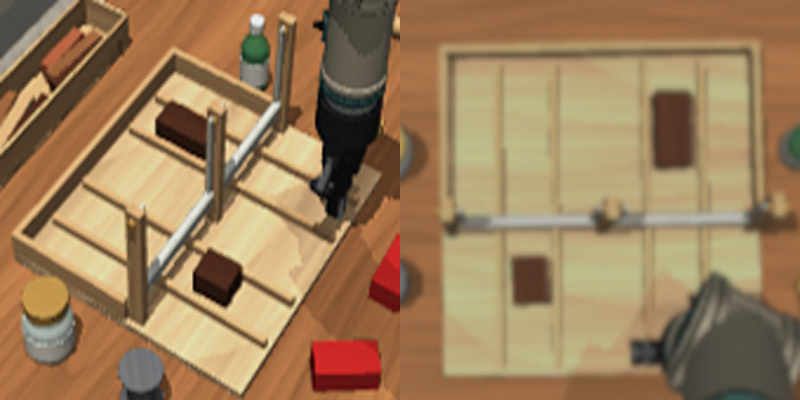

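The picture shows the long blank flat in its lane, behind the posts at right-crop (673,130). Both flaps hang in line with the posts (row 220), and the short blank is unmoved at (531,280). I lift clear and hand in.

```bash
python3 - <<'E'
from h import *
arm.move_straight([474,-223,150],feed=80); arm.pause(0.5)
im,_=cams.get_image("top")
for c in dark("top",im,(325,185,402,225)): print(ray("top",c.reshape(-1,2),44)[:,:2].min(0),ray("top",c.reshape(-1,2),44)[:,:2].max(0))
print(ticket.finish_job())
E
```

```text
[ 657.09494464 -242.79817425] [ 734.09795174 -198.44963246]
the job is handed in; nothing more can be done
None
```

I pushed the longer blank through the right-hand flap and handed the job in: its rear end measured about 52 mm past the flap plane, both flaps looked shut, the short blank looked unmoved, and the fingers were clear; the hand-in gave no verdict.

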